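# Strip a leaning planetary gearhead into the parts tray

### The arm

A 7-joint arm with a two-finger parallel gripper is mounted at the origin on the work surface. World frame = base frame: x ahead of the robot, y to its left, z up, the work surface at z = 0. Lengths are in m, angles in rad, forces in N, time in s.
With the tool pointing down it reaches from about 0.4 to 0.9 m from the base axis. Payload 5.6 kg.
Tool frame: the origin (TCP) lies midway between the tips of the shut fingers; the grasp point (between the pads) lies 19 mm behind it; y points along the fingers, z is the direction in which the jaws open and shut, and the axes are right-handed (so a half turn about y gives the same grasp; the last joint's range is limited). The gripper opens to 92 mm and grips with 3 to 60 N. Pads are 20 mm wide; open, the fingers measure 128 mm over their backs; the gripper's body (75 mm by 189 mm) begins 69 mm behind the grasp point.
Start: joints at [-0.043, 0.468, -0.012, 1.603, 0.006, 1.071, -0.056], TCP at [0.65, -0, 0.215] pointing down, gripper open.
Joint ranges: [-2.53, 2.53], [-0.31, 2.02], [-1.57, 1.55], [0.28, 2.44], [-1.29, 4.43], [0.15, 1.84], [-2.92, 2.92]. Speed limits (rad/s): [2.57, 2.57, 3.14, 3.14, 3.14, 3.14, 3.14].

### API

Orientations are given as a 3x3 rotation matrix whose columns are the frame's x, y, z axes.
In Python, from station import env, effector, solver, viewer, workorder, search_frame, tip_of gives the robot as it stands. Calls block until the motion is done:
- env.reach(position, orientation): joint-space move of the TCP to a pose.
- env.movel(position, frame=None, rate=0.15): straight line of the TCP; frame=None keeps the orientation; rate is the mean speed in m/s.
- env.goto_joints(angles): joint-space move.
- effector.release() and effector.grasp(squeeze=None): open the fingers fully, or close them until they stop; squeeze is the grip in N (None keeps the last).
- env.pause(seconds).
- solver.inverse_kinematics(position, orientation): joint angles nearest the present ones, or None.
- env.sense(): the state.
- viewer.read_camera(name): name is "scene" or "side" or "wrist"; returns (picture, depth): 384x512x3 uint8, red, green, blue; 384x512 float32, m along the optical axis (not along the pixel's ray), 0 where there is no reading.
- viewer.camera_info(name): a dict with "intrinsics" (3x3 intrinsics, pixels), "dist_coeffs" ([k1, k2, p1, p2, k3] as OpenCV has them; the pictures are not rectified), "eye" and "rotation" of the camera in the world; the wrist camera has in their place "T_tool_cam" (4x4, takes a point from camera to tool coordinates, whose origin is the TCP and whose axes are the tool frame's). Camera axes: x right, y up, looking along -z (the intrinsics and any distortion apply to the point x, -y, -z); pixel columns grow to the right and rows downward; lengths in m; the calibration is good to about 2 mm. A picture is of the moment at which its call begins: read the wrist's pose just before it. camera_info takes no time and is no camera call.
A pose or a line that the arm cannot do raises env.PlanningError and nothing moves.
- workorder.finish_job(): hands the job in, once; it reports no verdict.
Trained networks look in the newest picture that a camera, given by its name, has taken for a name from the list of things; names that differ only in an ending like _2 or _b are one class to them, and where a whole thing is asked for, a point or a joint stands for the part that bears it (a point fixed in the world has none). Each returns a list of dicts, best first, with "score" (0 to 1); they miss things now and then, are a little off and sometimes report something else, mostly with a low value. They report only what shows in the picture. A call takes as long as a camera call. They do not tell look-alikes from the thing itself.
- search_frame(camera, name): "at" ([x, y, z] in m, in world coordinates, good to about 4 mm: the middle of the surface that is visible of it).
- tip_of(camera, name): "at" ([x, y, z] in m, in world coordinates, good to about 4 mm: a listed point, or the origin of a listed thing).
The state is a dict: "t": time; "joint_positions": joint angles; "joint_velocities": joint speeds; "tau": joint torques, N m; "ee_pos": TCP position; "tcp_rot": TCP orientation; "wrist_force": force on the tool from outside, world axes, zero at the start; "moment": the same for the moment, N m; "gripper_width": finger opening in m.
Only numpy, scipy, OpenCV 4.12 (cv2) and the standard library are available. Lean on these libraries where they do the work, as an engineer would, in place of code of your own. Each camera call takes 0.05 s, during which the arm holds its last target. There are 200 camera calls.

### The job

The gearhead clamped in the leaning jig is to be stripped for regreasing: draw off the front cover, then the output stage with its shaft, then the input stage, one at a time along the leaning axis, the parts below staying home until their turn. Set each part down gently, upright with its boss or shaft up, on the floor of an empty pocket of the black four-pocket tray, and let go of it. The bearing stays in its pocket, nothing may strike the electric screwdriver parked over the jig, and the other things on the bench are left alone.

Things in the scene. Friction and masses are not known exactly. Their poses are not given: they have to be found in the camera images.
- jig: Aluminium jig, fixed to the bench; base plate 170 mm wide, reaching 85 mm to -x and 150 mm to +x of the origin, which lies on the bench below the middle of the leaning plate; z up. The plate faces the jig's -x and leans 35 deg: its outward axis is (-0.574, 0, 0.819) in this frame. A 22 mm column, 0.46 m high, stands at x = +124 mm; its arm, 0.435 m up, holds the driver.
- driver: Electric screwdriver hanging upright from the jig's arm, over the gearhead. Origin at the tip of its bit, 282 mm above the bench, 22 mm to -x of the jig's origin; z up. Bit 7 mm thick up to 45 mm, nose to 32 mm thick up to 88, body 36 mm thick up to 290 mm (clamp 48 mm across at 140-168). An upright gripper would hit it; along the leaning axis there is room.
- housing: Grey gearhead housing, clamped to the jig. Origin at the centre of its inner floor; z is the gearhead's axis, out of its mouth, 35 deg from vertical. 110 mm across; from 30 to 36 mm a 94 mm collar; mouth at 36 mm; bore 83 mm. Assembled, the undersides lie along z at: input stage 0, output stage 22, front cover 30; top of boss 88, of shaft 114 mm.
- front_cover: Aluminium cap, 0.35 kg, 110 mm across, 28 mm high, loose (1.5 mm) over the housing's collar, with a round boss 44 mm across from 28 to 58 mm above its underside. The shaft passes through the boss (27 mm bore) and stands 26 mm proud: clear of it after 65 mm of travel along the axis. Origin at the centre of its underside, z along the boss. Screws already out.
- output_stage: Steel planet carrier with brass planet wheels, 0.55 kg: 80 mm across, 26 mm high, with a shaft 24 mm thick up to 92 mm above its underside. Origin at the centre of its underside, z along the shaft. Loose (1.5 mm) in the bore under the cover; stands on the input stage, whose journal reaches 44 mm up inside it: clear after 45 mm of travel along the axis.
- input_stage: Steel planet carrier with brass planet wheels, 0.40 kg, innermost: 80 mm across, 22 mm high, then a pinion 16 mm thick up to 46 mm and a smooth journal 12 mm thick up to 66 mm above its underside. Origin at the centre of its underside, z along the journal. Stands on the housing's floor, loose (1.5 mm) in the bore: clear after 36 mm of travel along the axis.
- tray: Black plastic tray, fixed to the bench, 280 x 280 mm, walls 36 mm high, parted by a cross 31 mm high into four pockets 132 mm square. Origin under its centre, z up, x and y along its sides; inner floor at z = 5 mm. Pocket centres at x, y = +-69 mm; the one at (+69, -69) mm holds the bearing, the other three are empty.
- bearing: Ball bearing, 76 mm across, 18 mm high, lying in one pocket of the tray; it stays there. Origin under its centre.
- screwdriver: Hand screwdriver with a yellow handle, 190 mm long, 26 mm thick, lying on the bench between jig and tray. Origin under its middle, x towards the blade. To be left alone.
- spanner: Steel spanner, 170 mm long, 8 mm high, lying near the robot. Origin under its middle, x along it. To be left alone.
- tape_roll: Roll of tape, 100 mm across, 24 mm high, at the left edge of the work. Origin under its centre. To be left alone.
- oil_bottle: White squeeze bottle with a red nozzle, 56 mm across, 172 mm high, beyond the work. Origin under its centre. To be left alone.
- screw_box: Clear open box of screws, 110 x 160 mm, 50 mm high, beyond the work. Origin under its centre. To be left alone.
Things that resemble listed ones, but are neither listed nor needed, are in the scene too. Leave any brown look-alike of the front_cover alone.

How it is judged:
By the outcome, as a careful person would: the job done as asked, in the order asked, and still so for the second after the job is handed in, with the robot touching nothing.
It also fails if it takes over 70 s, if anything falls off the work surface, if the arm or the gripper's body presses on something with over 40 N, if the wrist force passes 120 N, or if a joint passes its speed limit or range.

## Working session

There is one attempt and no reset: what is moved stays moved. The work goes in short steps, each a Python script; the robot and the scene stay as the last script left them, time stands still between calls to the robot, and variables do not carry over. Pictures are saved under pics/ and viewed, about 8 in all and at most 12, crops included, and the job is handed in when it is done.

```bash
ls; mkdir -p pics; python3 - <<'E'
from station import env, effector, solver, viewer, workorder, search_frame, tip_of
import cv2, numpy as np
ims=[]
for c in ["scene","side"]:
    p,d=viewer.read_camera(c); cv2.imwrite(f"pics/{c}0.png",p[:,:,::-1]); np.save(f"pics/{c}0d.npy",d)
    i=viewer.camera_info(c); print(c,np.round(i["eye"],3),np.round(i["rotation"],3).tolist(),np.round(i["intrinsics"],1).tolist(),i["dist_coeffs"])
    for n in ["jig","driver","housing","front_cover","tray","bearing","screwdriver","output_stage"]:
        print(n,[(round(r["score"],2),np.round(r["at"],3).tolist()) for r in tip_of(c,n)[:3]])
print(env.sense())
E
```

```text
pics
scene [ 1.076 -0.529  1.078] [[0.774, -0.472, 0.422], [0.633, 0.572, -0.522], [0.005, 0.671, 0.741]] [[465.7, 0.0, 249.3], [0.0, 465.7, 185.8], [0.0, 0.0, 1.0]] [-0.11876519  0.          0.          0.          0.        ]
jig [(0.89, [0.541, 0.213, -0.0])]
driver [(0.36, [0.805, -0.126, -0.002])]
housing [(0.83, [0.535, 0.206, 0.087])]
front_cover [(0.75, [0.333, 0.171, -0.002]), (0.49, [0.521, 0.21, 0.101])]
tray [(0.72, [0.54, -0.196, 0.0]), (0.52, [0.544, 0.211, -0.0])]
bearing [(0.76, [0.604, -0.254, 0.004])]
screwdriver [(0.7, [0.562, -0.004, 0.0])]
output_stage [(0.64, [0.545, 0.215, -0.0])]
side [0.15  0.682 0.729] [[-0.824, 0.349, -0.447], [-0.566, -0.511, 0.646], [-0.003, 0.785, 0.619]] [[386.8, 0.0, 252.7], [0.0, 386.8, 193.2], [0.0, 0.0, 1.0]] [0.03417317 0.         0.         0.         0.        ]
jig [(0.62, [0.547, 0.208, 0.002])]
driver [(0.8, [0.523, 0.214, 0.28]), (0.62, [0.522, 0.212, 0.103])]
housing [(0.15, [0.52, 0.213, 0.283])]
front_cover [(0.95, [0.52, 0.212, 0.108]), (0.79, [0.33, 0.173, 0.002]), (0.28, [0.801, -0.121, 0.0])]
tray [(0.63, [0.544, -0.19
[... 297 characters left out ...]
: array([ 1.94505800e-03,  1.71995614e-03, -2.18794517e-04,  1.04520444e-03,
        4.04235307e-05,  5.62456659e-04, -1.94919009e-03]), 'tau': array([ 7.45426769e-04, -5.20401192e+01, -1.18437986e-02, -2.44054163e+01,
       -5.65941946e-02,  1.13161918e-02, -1.81666121e-05]), 'ee_pos': array([ 6.50026203e-01, -5.61531565e-05,  2.14646014e-01]), 'tcp_rot': array([[-7.68128246e-05,  1.36728018e-04,  9.99999988e-01],
       [-9.99999996e-01, -4.96987074e-05, -7.68060301e-05],
       [ 4.96882052e-05, -9.99999989e-01,  1.36731835e-04]]), 'wrist_force': array([-0.69333396, -0.7938862 , -0.03628198]), 'moment': array([-0.0237027 ,  0.05837347,  0.00339381]), 'gripper_width': 0.09168923394081235}
```

View pictures.

```bash
cd pics; python3 -c "
import cv2,numpy as np
a=cv2.imread('scene0.png');b=cv2.imread('side0.png')
cv2.imwrite('s0.png',cv2.resize(a,(800,600)));cv2.imwrite('d0.png',cv2.resize(b,(800,600)))"
```

```text
(no output)
```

View pics/s0.png

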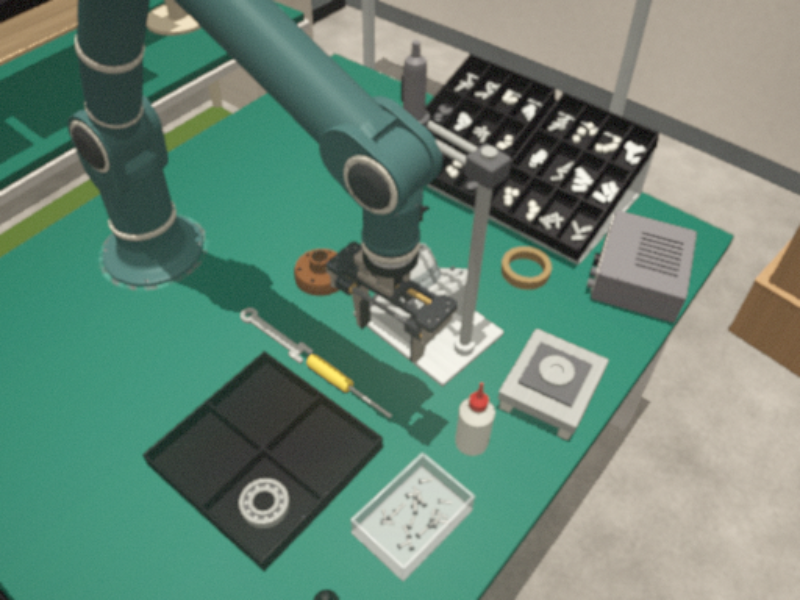

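View pics/d0.png

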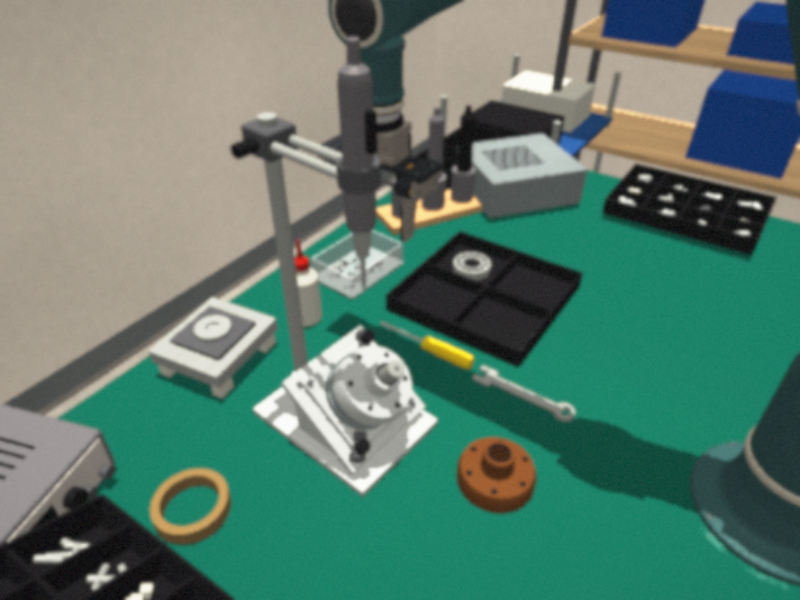

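```bash
cat > h.py <<'E'
import cv2, numpy as np
from station import env, effector, solver, viewer, workorder, search_frame, tip_of
def cam_pose(c,s=None):
    i=viewer.camera_info(c)
    if "eye" in i: return i,np.array(i["rotation"]),np.array(i["eye"])
    s=s or env.sense(); T=np.array(i["T_tool_cam"]); R=np.array(s["tcp_rot"])
    return i,R@T[:3,:3],R@T[:3,3]+s["ee_pos"]
def cloud(c,d,pose=None):
    i,R,e=pose or cam_pose(c)
    h,w=d.shape; u,v=np.meshgrid(np.arange(w),np.arange(h))
    n=cv2.undistortPoints(np.stack([u,v],-1).reshape(-1,1,2).astype(float),np.array(i["intrinsics"]),np.array(i["dist_coeffs"])).reshape(h,w,2)
    P=np.stack([n[...,0]*d,-n[...,1]*d,-d],-1)@R.T+e
    P[d<=0]=np.nan
    return P
E
python3 - <<'E'
from h import *
for c in ["scene","side"]:
    d=np.load(f"pics/{c}0d.npy"); p=cv2.imread(f"pics/{c}0.png"); P=cloud(c,d); X,Y,Z=P[...,0],P[...,1],P[...,2]
    blk=(p.max(-1)<75)
    m=blk&(abs(X-.543)<.19)&(abs(Y+.194)<.19)&(Z>.028)&(Z<.046)
    print(c,"tray",m.sum(),cv2.minAreaRect(P[m][:,:2].astype(np.float32)))
    r=p.astype(int)
    m=(abs(X-.543)<.2)&(abs(Y+.194)<.2)&blk&(Z<.05)&(Z>-.01); print(" all",cv2.minAreaRect(P[m][:,:2].astype(np.float32)))
    # floor vs bench z
    m=(abs(X-.3)<.1)&(abs(Y+.3)<.15); print("bench z",np.nanmedian(Z[m]))
    for nm,x0,z0,z1 in [("col",.668,.15,.40),("drv",.522,.37,.41),("drv2",.522,.455,.56)]:
        m=(abs(X-x0)<.05)&(abs(Y-.21)<.05)&(Z>z0)&(Z<z1)
        if m.sum()>20:
            q=P[m][:,:2]; i=viewer.camera_info(c); v=q.mean(0)-np.array(i["eye"])[:2]; v/=np.linalg.norm(v)
            t=np.array([-v[1],v[0]]); s=q@t; print(nm,m.sum(),"med",np.median(q,0),"lateral",np.percentile(s,[2,50,98]),"depth",np.percentile(q@v,[3,50]),"v",v)
E
```

```text
scene tray 1346 ((0.5401434898376465, -0.19350513815879822), (0.27930113673210144, 0.28174373507499695), 89.63408660888672)
 all ((0.5398284196853638, -0.19347265362739563), (0.27936649322509766, 0.2823307514190674), 89.61998748779297)
bench z 0.00020264228044575283
col 655 med [0.67130275 0.18885806] lateral [-0.6877916  -0.67723391 -0.66662771] depth [-0.16825922 -0.1643058 ] v [-0.49141682  0.87092451]
drv2 604 med [0.52997248 0.20118955] lateral [-0.56078111 -0.54465497 -0.52578602] depth [-0.16143721 -0.15538565] v [-0.5993772   0.80046672]
side tray 865 ((0.5387036800384521, -0.18877938389778137), (0.2834843695163727, 0.2817806303501129), 89.2613525390625)
 all ((0.5379196405410767, -0.1632363349199295), (0.28283774852752686, 0.3368891477584839), 0.06738392263650894)
bench z -0.0015484787908239817
col 1053 med [0.65873462 0.20494454] lateral [0.58940545 0.59988645 0.61030201] depth [0.3389526 0.3423739] v [ 0.72983722 -0.68362097]
drv 395 med [0.51059605 0.22611785] lateral [0.52356539 0.54078556 0.5578101 ] depth [0.13852185 0.14208247] v [ 0.62084501 -0.78393333]
drv2 1438 med [0.51214603 0.22340103] lateral [0.52305621 0.54018907 0.5567453 ] depth [0.13778914 0.14213658] v [ 0.61988915 -0.78468939]
```

```bash
cat >> h.py <<'E'
yaw=np.radians(-5.6); ex=np.array([np.cos(yaw),np.sin(yaw),0]); ey=np.array([-ex[1],ex[0],0]); ez=np.array([0,0,1.])
A=-np.sin(np.radians(35))*ex+np.cos(np.radians(35))*ez
H0=np.array([.538,.2093,.0805])
def Rt(y,z): return np.stack([np.cross(y,z),y,z],1)
E
python3 - <<'E'
from h import *
i=viewer.camera_info("wrist"); print(np.round(i["T_tool_cam"],3),i["intrinsics"],i["dist_coeffs"])
for sg in (1,-1):
    R=Rt(-A,sg*ey)
    for s in (.04,.064,.15,.2,.25):
        q=solver.inverse_kinematics(H0+s*A,R); print(sg,s,None if q is None else np.round(q,2))
    for x,y in ((-.069,-.069),(-.069,.069),(.069,.069)):
        for z in (.04,.2):
            for sz in ([0,1,0],[0,-1,0],[1,0,0],[-1,0,0]):
                q=solver.inverse_kinematics(np.array([.54+x,-.193+y,z]),Rt(np.array([0,0,-1.]),np.array(sz)*1.))
                if sg>0: print(x,y,z,sz,None if q is None else np.round(q,2))
# side camera fit of cover
d=np.load("pics/side0d.npy"); P=cloud("side",d).reshape(-1,3); p=cv2.imread("pics/side0.png").reshape(-1,3).astype(int)
L=(P-H0)@np.stack([ex*np.cos(np.radians(35))+ez*np.sin(np.radians(35)),ey,A],1)
rr=np.hypot(L[:,0],L[:,1])
h,e=np.histogram(L[(rr<.055),2],bins=np.arange(.02,.13,.002)); print([(round(a,3),int(b)) for a,b in zip(e,h) if b])
for lo,hi,rm in ((.05,.066,.07),(.066,.084,.03),(.1,.12,.02)):
    m=(L[:,2]>lo)&(L[:,2]<hi)&(rr<rm); print(lo,m.sum(),cv2.minEnclosingCircle(L[m][:,:2].astype(np.float32)),np.median(L[m],0))
m=(L[:,2]>.052)&(L[:,2]<.064)&(rr<.052)&(rr>.026); q=L[m]; c=np.linalg.lstsq(np.c_[q[:,:2],np.ones(len(q))],q[:,2],rcond=None)[0]; print("plane",c)
E
```

```text
[[ 0.    -0.97  -0.245 -0.069]
 [-0.     0.245 -0.97  -0.17 ]
 [ 1.     0.001 -0.    -0.001]
 [ 0.     0.     0.     1.   ]] [[293.09261203   0.         254.90216965]
 [  0.         293.09261203 191.06783192]
 [  0.           0.           1.        ]] [-0.07312515  0.          0.          0.          0.        ]
1 0.04 [-0.8   0.33  0.11  2.31  1.46  0.39 -0.58]
1 0.064 [-0.69  0.28 -0.04  2.32  1.36  0.45 -0.49]
1 0.15 [-0.49  0.09 -0.35  2.32  1.04  0.6  -0.2 ]
1 0.2 [-0.48 -0.02 -0.4   2.31  0.86  0.67 -0.05]
1 0.25 [-0.5  -0.13 -0.42  2.29  0.7   0.76  0.07]
-0.069 -0.069 0.04 [0, 1, 0] [ 0.65  0.55 -0.25  1.98  0.22  0.64  1.82]
-0.069 -0.069 0.04 [0, -1, 0] [ 0.19  0.55  0.32  2.01 -0.28  0.63 -0.88]
-0.069 -0.069 0.04 [1, 0, 0] [ 0.41  0.53  0.04  1.99 -0.04  0.62  0.48]
-0.069 -0.069 0.04 [-1, 0, 0] [-0.03  0.6   0.61  2.02 -0.54  0.68 -2.21]
-0.069 -0.069 0.2 [0, 1, 0] [ 0.63  0.31 -0.22  1.88  0.08  0.96  1.94]
-0.069 -0.069 0.2 [0, -1, 0] [ 0.13  0.3   0.38  1.91 -0.14  0.95 -1.  ]
-0.069 -0.069 0.2 [1, 0, 0] [ 0.38  0.3   0.08  1.89 -0.03  0.95  0.47]
-0.069 -0.069 0.2 [-
[... 2271 characters left out ...]
, (np.float64(0.096), 5), (np.float64(0.098), 6), (np.float64(0.1), 6), (np.float64(0.102), 6), (np.float64(0.104), 5), (np.float64(0.106), 8), (np.float64(0.108), 8), (np.float64(0.11), 4), (np.float64(0.112), 8), (np.float64(0.114), 7), (np.float64(0.116), 41), (np.float64(0.118), 46), (np.float64(0.12), 7)]
0.05 1357 ((-0.0006883140304125845, 0.00368919363245368), 0.05481342226266861) [0.00044879 0.02032903 0.0623613 ]
0.066 91 ((-0.0010674678487703204, 0.004648417234420776), 0.02205907367169857) [0.00179544 0.02053486 0.07586089]
0.1 139 ((-0.002090602880343795, 0.0023244251497089863), 0.012771698646247387) [-0.00166903  0.00743813  0.11710893]
plane [-0.00115929 -0.0033926   0.06232207]
```

```bash
cat >> h.py <<'E'
H0=H0+.004*A+.0036*ey-.001*(ex*np.cos(np.radians(35))+ez*np.sin(np.radians(35)))
RA=Rt(-A,ey)
M=np.stack([ex*np.cos(np.radians(35))+ez*np.sin(np.radians(35)),ey,A],1)
def look(name=None):
    s=env.sense(); p,d=viewer.read_camera("wrist")
    if name: cv2.imwrite(f"pics/{name}.png",cv2.resize(p[:,:,::-1],(640,480)))
    return (cloud("wrist",d,cam_pose("wrist",s)).reshape(-1,3)),p.reshape(-1,3)
def st(tag=""):
    s=env.sense(); print(tag,"t",round(s["t"],2),"pos",np.round(s["ee_pos"],4),"F",np.round(s["wrist_force"],1),"w",round(s["gripper_width"],4))
E
python3 - <<'E'
from h import *
D=Rt(-ez,np.array([1.,0,0]))
env.reach(np.array([.43,0,.32]),env.sense()["tcp_rot"]); st()
env.reach(H0+.22*A,RA); st()
P,p=look("w1"); L=(P-H0)@M; np.save("pics/w1L.npy",L)
rr=np.hypot(L[:,0],L[:,1])
h,e=np.histogram(L[(rr<.055),2],bins=np.arange(.02,.13,.002)); print([(round(float(a),3),int(b)) for a,b in zip(e,h) if b>15])
for lo,hi,rm in ((.052,.064,.07),(.082,.092,.03),(.108,.12,.02)):
    m=(L[:,2]>lo)&(L[:,2]<hi)&(rr<rm); print(lo,m.sum(),cv2.minEnclosingCircle(L[m][:,:2].astype(np.float32)),np.median(L[m],0))
m=(L[:,2]>.052)&(L[:,2]<.064)&(rr<.052)&(rr>.026); q=L[m]; c=np.linalg.lstsq(np.c_[q[:,:2],np.ones(len(q))],q[:,2],rcond=None)[0]; print("plane",c)
E
```

```text
t 1.87 pos [ 0.4308 -0.      0.32  ] F [-0.4 -0.5  0.4] w 0.092
 t 2.81 pos [0.4107 0.2248 0.2633] F [-1.1  0.3 -0.7] w 0.0917
[(0.048, 29), (0.05, 64), (0.052, 79), (0.054, 73), (0.056, 89), (0.058, 1199), (0.06, 3356), (0.062, 121), (0.086, 50), (0.088, 457), (0.09, 239), (0.114, 255), (0.116, 209)]
0.052 4968 ((0.0006089305388741195, -0.0036454296205192804), 0.0540805347263813) [-0.00843145 -0.00314045  0.06041304]
0.082 769 ((0.0008409398724325001, -0.0035049293655902147), 0.022090494632720947) [-0.00518332 -0.00323939  0.08950978]
0.108 492 ((-0.00047531016753055155, -0.0035210063215345144), 0.012127000838518143) [-0.00124403 -0.00298053  0.11582272]
plane [ 0.00629638 -0.00980671  0.06029738]
```

View pics/w1.png

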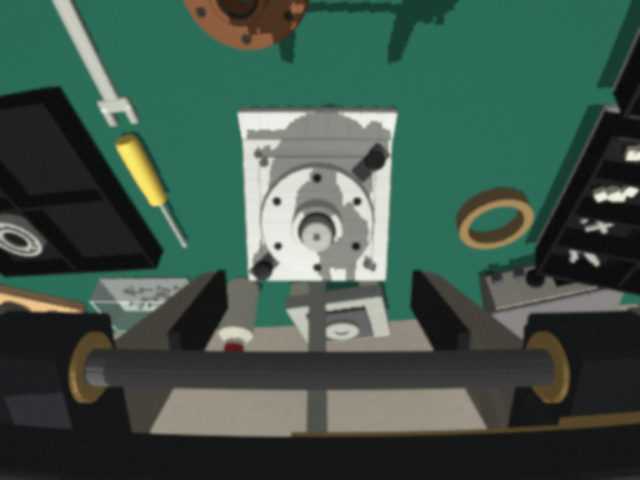

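```bash
cat >> h.py <<'E'
H0=H0+.0018*A-.0034*ey
yaw=np.radians(-5.9); ex=np.array([np.cos(yaw),np.sin(yaw),0]); ey=np.array([-ex[1],ex[0],0])
A=-np.sin(np.radians(35))*ex+np.cos(np.radians(35))*ez
RA=Rt(-A,ey); M=np.stack([ex*np.cos(np.radians(35))+ez*np.sin(np.radians(35)),ey,A],1)
E
python3 - <<'E'
from h import *
env.movel(H0+.20*A,RA,rate=.15); env.movel(H0+.064*A,RA,rate=.1); st("down")
effector.grasp(squeeze=10); st("g10"); F=env.sense()["wrist_force"]; print("tool frame F", F@M)
E
```

```text
down t 4.64 pos [0.4974 0.2139 0.1375] F [-0.3  0.4 -0.9] w 0.0919
g10 t 5.42 pos [0.4974 0.2139 0.1371] F [ 0.3  0.7 -0.4] w 0.0435
tool frame F [-0.11129787  0.75664392 -0.46940041]
```

```bash
python3 - <<'E'
from h import *
effector.grasp(squeeze=45); st("g45"); print(env.sense()["wrist_force"]@M)
for s in (.066,.075,.09,.115,.14):
    env.movel(H0+s*A,RA,rate=.06); st(s); print(env.sense()["wrist_force"]@M)
env.movel(H0+.19*A,RA,rate=.1); st()
p,d=viewer.read_camera("side"); cv2.imwrite("pics/side1.png",cv2.resize(p[150:330,120:360,::-1],(720,540)))
E
```

```text
g45 t 5.64 pos [0.4974 0.2139 0.1371] F [ 0.6  0.4 -0.2] w 0.0427
[ 0.35616446  0.41515019 -0.51838321]
0.066 t 5.89 pos [0.4961 0.2134 0.1386] F [ 1.8  0.3 -2.6] w 0.0428
[-0.07423911  0.48156716 -3.11576946]
0.075 t 6.19 pos [0.4906 0.2141 0.1458] F [-0.3 -0.6 -3.6] w 0.0428
[-2.27259013 -0.6132274  -2.823317  ]
0.09 t 6.59 pos [0.4826 0.2151 0.1583] F [-0.2 -0.1 -4.3] w 0.0425
[-2.60879759 -0.08503547 -3.46170121]
0.115 t 7.16 pos [0.4684 0.2165 0.1788] F [-0.7 -0.3 -3.1] w 0.0427
[-2.33390927 -0.38974779 -2.12902861]
0.14 t 7.72 pos [0.4541 0.2179 0.1992] F [-0.1  0.2 -4. ] w 0.0425
[-2.41038595  0.2375041  -3.22186775]
 t 8.38 pos [0.4256 0.2207 0.2399] F [ 0.7 -0.  -3.8] w 0.0427
```

View pics/side1.png

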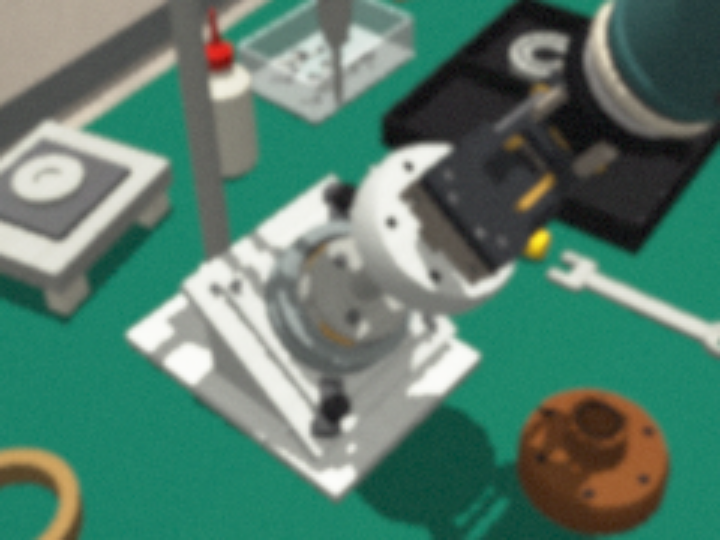

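```bash
cat >> h.py <<'E'
ty=np.radians(-.4); T0=np.array([.540,-.193,0]); TX=np.array([np.cos(ty),np.sin(ty),0]); TY=np.array([-TX[1],TX[0],0])
RD=Rt(-ez,TX)
def pocket(x,y): return T0+x*TX+y*TY
VIA=np.array([.40,.04,.29])
def to_pocket(x,y,h):
    """h: TCP height above the part's underside"""
    try: env.movel(VIA,RA,rate=.25)
    except env.PlanningError as e: print("via",e); env.reach(VIA,RA)
    st("via")
    c=pocket(x,y); up=c+ez*.22
    env.reach(up,RD); st("above")
    z=.005+h
    env.movel(c+ez*(z+.012),RD,rate=.1); env.pause(.2)
    f0=np.mean([env.sense()["wrist_force"][2] for _ in range(3)]); st("near")
    for k in range(9,-6,-1):
        env.movel(c+ez*(z+k*.001),RD,rate=.02)
        f=env.sense()["wrist_force"][2]
        if f-f0>2.0: break
    st(f"contact k={k} df={f-f0:.1f}")
def leave(x,y):
    effector.release(); env.pause(.1); st("released")
    env.movel(pocket(x,y)+ez*.22,RD,rate=.2)
E
python3 - <<'E'
from h import *
to_pocket(-.069,.069,.034)
E
```

```text
via the arm cannot follow that straight line within its joint rangesTraceback (most recent call last):
  File "h.py", line 38, in to_pocket
    try: env.movel(VIA,RA,rate=.25)
         ~~~~~~~~~^^^^^^^^^^^^^^^^^
station.PlanningError: the arm cannot follow that straight line within its joint ranges

During handling of the above exception, another exception occurred:

Traceback (most recent call last):
  File "h.py", line 39, in to_pocket
    except env.PlanningError as e: print("via",e); env.reach(VIA,RA)
                                                   ~~~~~~~~~^^^^^^^^
station.PlanningError: the arm cannot take that pose within its joint ranges
```

```bash
python3 - <<'E'
s=open('h.py').read()
a=s.index("    try: env.movel(VIA"); b=s.index('    st("via")')
s=s[:a]+"    env.movel(H0+.22*A,RA,rate=.15); env.reach(VIA,RD)\n"+s[b:]
s=s.replace("VIA=np.array([.40,.04,.29])","VIA=np.array([.43,0,.32])")
open('h.py','w').write(s)
E
python3 - <<'E'
from h import *
to_pocket(-.069,.069,.034)
E
```

```text
via t 9.7 pos [0.4293 0.0008 0.3186] F [-0.1  0.1 -2.8] w 0.0429
above t 10.4 pos [ 0.4717 -0.1213  0.2201] F [ 0.5  0.9 -3. ] w 0.0424
near t 12.44 pos [ 0.4717 -0.1236  0.0513] F [-0.7 -0.7 -3.5] w 0.0425
contact k=0 df=8.4 t 14.99 pos [ 0.4716 -0.1236  0.0396] F [-2.5  0.3  4.9] w 0.0429
```

```bash
python3 - <<'E'
from h import *
leave(-.069,.069); st("up")
P,p=look("w2")
c=pocket(-.069,.069)
for lo,hi,r in ((.028,.038,.066),(.055,.07,.035)):
    m=(P[:,2]>lo)&(P[:,2]<hi)&(np.hypot(*(P[:,:2]-c[:2]).T)<r); print(lo,m.sum(),cv2.minEnclosingCircle((P[m][:,:2]-c[:2]).astype(np.float32)),np.median(P[m],0)[2])
env.reach(VIA,RD); env.reach(H0+.22*A,RA); st("at jig")
P,p=look("w3"); L=(P-H0)@M; rr=np.hypot(L[:,0],L[:,1])
h,e=np.histogram(L[(rr<.05),2],bins=np.arange(0,.13,.002)); print([(round(float(a),3),int(b)) for a,b in zip(e,h) if b>15])
m=(L[:,2]>.108)&(L[:,2]<.12)&(rr<.02); print(m.sum(),cv2.minEnclosingCircle(L[m][:,:2].astype(np.float32)),np.median(L[m],0))
a=cv2.imread("pics/w2.png");b=cv2.imread("pics/w3.png"); cv2.imwrite("pics/w23.png",np.hstack([cv2.resize(a,(400,300)),cv2.resize(b,(400,300))]))
E
```

```text
released t 15.94 pos [ 0.4715 -0.1235  0.039 ] F [-0.  -0.2 -1.1] w 0.0921
up t 17.0 pos [ 0.4707 -0.1233  0.219 ] F [ 0.   0.3 -0.4] w 0.092
0.028 4320 ((0.005955799948424101, -0.005204244051128626), 0.06123613566160202) 0.03381299263849488
0.055 763 ((-0.0011254077544435859, -0.001330418512225151), 0.02207276225090027) 0.06280301543164707
at jig t 18.68 pos [0.4095 0.221  0.2645] F [ 0.5  0.1 -0.1] w 0.0919
[(0.022, 16), (0.024, 22), (0.026, 30), (0.028, 257), (0.03, 340), (0.032, 72), (0.034, 492), (0.036, 409), (0.042, 16), (0.046, 884), (0.048, 1352), (0.05, 341), (0.052, 44), (0.112, 221), (0.114, 239)]
478 ((-0.0004968753783032298, -0.00029828737024217844), 0.012142971158027649) [-0.00137286 -0.00027535  0.11399814]
```

View pics/w23.png

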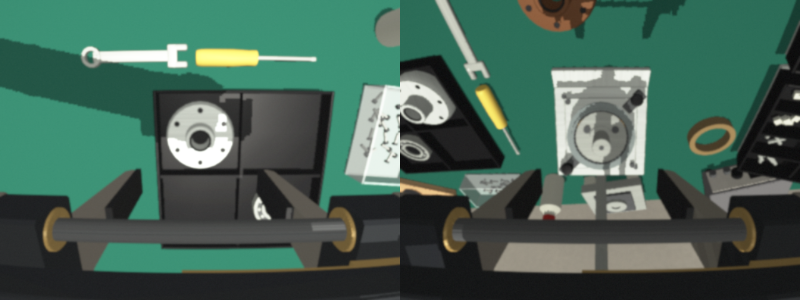

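Left half: the cover sits flat at (200,135) in its pocket. Right half: the output stage is still home at (600,135), with its shaft centred.

```bash
python3 - <<'E'
from h import *
env.movel(H0+.060*A,RA,rate=.12); st("down")
effector.grasp(squeeze=10); st("g10"); print(env.sense()["wrist_force"]@M)
effector.grasp(squeeze=55)
for s in (.062,.075,.09,.11,.13):
    env.movel(H0+s*A,RA,rate=.06); st(s); print(env.sense()["wrist_force"]@M)
env.movel(H0+.19*A,RA,rate=.12); st()
p,d=viewer.read_camera("side"); cv2.imwrite("pics/side2.png",cv2.resize(p[150:330,120:360,::-1],(720,540)))
E
```

```text
down t 20.21 pos [0.4997 0.2136 0.1343] F [0.7 0.7 0.5] w 0.0921
g10 t 21.24 pos [0.4997 0.2137 0.1338] F [ 1.3  0.9 -1.1] w 0.0236
[ 0.33831378  1.06935319 -1.61033357]
0.062 t 21.71 pos [0.4985 0.2136 0.1355] F [ 1.7  1.6 -2.6] w 0.0233
[-0.20282718  1.77377147 -2.98738677]
0.075 t 22.07 pos [0.4909 0.2139 0.1461] F [ 1.7  0.2 -2.9] w 0.0231
[-0.26608521  0.37687398 -3.3482008 ]
0.09 t 22.48 pos [0.482  0.2148 0.1578] F [-0.5  0.6 -5. ] w 0.0233
[-3.38035543  0.54228033 -3.79728312]
0.11 t 22.96 pos [0.4712 0.2162 0.1746] F [-0.2  0.1 -5.5] w 0.023
[-3.3313954   0.03493847 -4.33797403]
0.13 t 23.44 pos [0.4599 0.2174 0.1911] F [-0.3 -0.7 -5.6] w 0.0234
[-3.36837905 -0.7525189  -4.49639016]
 t 24.09 pos [0.4256 0.2206 0.2399] F [-0.5  0.2 -5.1] w 0.0237
```

View pics/side2.png

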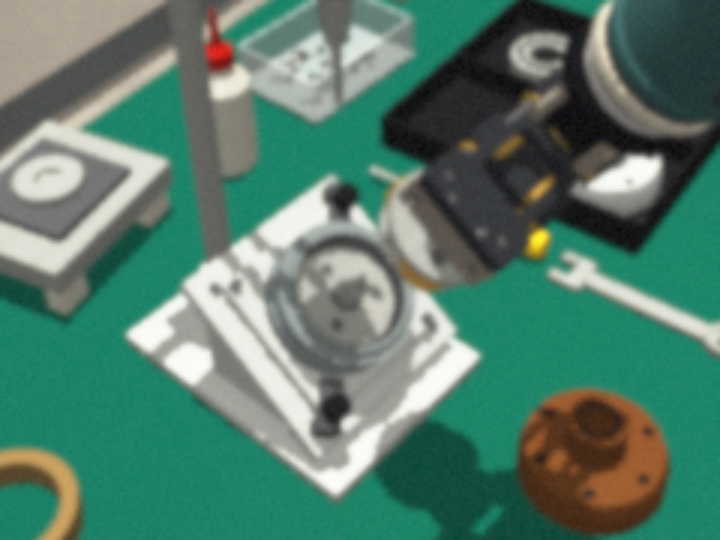

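The output stage is in the gripper and the input stage is still in the housing at (345,290). I'll place it in the (+69,+69) pocket.

```bash
sed -i 's/f-f0>2.0: break/f-f0>1.8: break/; s/range(9,-6,-1)/np.arange(6,-6,-.5)/; s/rate=.02)/rate=.01)/' h.py; python3 - <<'E'
from h import *
to_pocket(.069,.069,.038)
leave(.069,.069); st("up")
P,p=look("w4"); c=pocket(.069,.069)
for lo,hi,r in ((.025,.034,.05),(.09,.1,.03)):
    m=(P[:,2]>lo)&(P[:,2]<hi)&(np.hypot(*(P[:,:2]-c[:2]).T)<r); print(lo,m.sum(),cv2.minEnclosingCircle((P[m][:,:2]-c[:2]).astype(np.float32)),np.median(P[m],0)[2])
env.reach(VIA,RD); env.reach(H0+.2*A,RA); st("at jig")
P,p=look("w5"); L=(P-H0)@M; rr=np.hypot(L[:,0],L[:,1])
h,e=np.histogram(L[(rr<.035),2],bins=np.arange(-.01,.13,.002)); print([(round(float(a),3),int(b)) for a,b in zip(e,h) if b>8])
m=(L[:,2]>.056)&(L[:,2]<.075)&(rr<.02); print(m.sum(),cv2.minEnclosingCircle(L[m][:,:2].astype(np.float32)),np.median(L[m],0))
a=cv2.imread("pics/w4.png");b=cv2.imread("pics/w5.png"); cv2.imwrite("pics/w45.png",np.hstack([cv2.resize(a,(400,300)),cv2.resize(b,(400,300))]))
E
```

```text
via t 25.42 pos [0.4292 0.0008 0.3186] F [ 0.2  1.7 -6.2] w 0.0229
above t 26.37 pos [ 0.6092 -0.1222  0.2205] F [ 0.7  0.3 -5. ] w 0.0229
near t 28.37 pos [ 0.6097 -0.1245  0.0554] F [-0.2  0.  -5.7] w 0.0231
contact k=0.5 df=2.4 t 31.87 pos [ 0.6096 -0.1245  0.0436] F [ 0.8 -0.4 -3.3] w 0.0229
released t 33.06 pos [ 0.6095 -0.1245  0.0435] F [-0.5  0.4  0.1] w 0.0922
up t 34.09 pos [ 0.6086 -0.1244  0.2188] F [ 0.  -0.1  0.2] w 0.0921
0.025 2218 ((-0.0017613183008506894, 0.00016780423175077885), 0.039920318871736526) 0.03142431923996655
0.09 437 ((-0.0008860806119628251, 1.5469032632609014e-06), 0.012126081623136997) 0.0972697965878429
at jig t 36.02 pos [0.4209 0.2206 0.2484] F [ 0.4 -0.6  0.4] w 0.0917
[(0.02, 832), (0.022, 1365), (0.024, 172), (0.044, 21), (0.046, 26), (0.064, 37), (0.066, 59)]
111 ((0.002405676059424877, -0.000354815274477005), 0.005751078948378563) [ 0.00062005 -0.00038985  0.06610128]
```

View pics/w45.png

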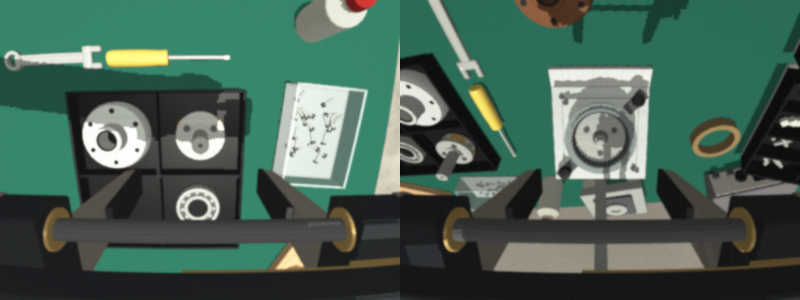

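The output stage stands in its pocket at (200,135) in the left half. The input stage is home in the housing. I'll draw it off now.

```bash
python3 - <<'E'
from h import *
env.movel(H0+.0405*A,RA,rate=.12); st("down")
effector.grasp(squeeze=10); st("g10"); print(env.sense()["wrist_force"]@M)
effector.grasp(squeeze=55)
for s in (.043,.055,.07,.09,.11):
    env.movel(H0+s*A,RA,rate=.06); st(s); print(env.sense()["wrist_force"]@M)
env.movel(H0+.19*A,RA,rate=.12); st()
p,d=viewer.read_camera("side"); cv2.imwrite("pics/side3.png",cv2.resize(p[150:330,120:360,::-1],(720,540)))
E
```

```text
down t 37.55 pos [0.5109 0.2125 0.1184] F [ 0.6 -0.2 -0.6] w 0.0921
g10 t 38.7 pos [0.5108 0.2123 0.1178] F [-0.8  1.2  0.4] w 0.015
[-0.50848676  1.07802278  0.81795298]
0.043 t 39.17 pos [0.5092 0.2123 0.1198] F [ 1.4 -0.4 -2.8] w 0.013
[-0.44169295 -0.25135824 -3.15310313]
0.055 t 39.52 pos [0.5028 0.2134 0.1302] F [ 0.8  0.3 -1.6] w 0.0124
[-0.31974052  0.34288522 -1.77816216]
0.07 t 39.92 pos [0.4943 0.2141 0.1423] F [ 0.9 -0.1 -1.1] w 0.0126
[ 0.13947054  0.02136372 -1.39511574]
0.09 t 40.4 pos [0.4824 0.2149 0.1581] F [-0.2  0.3 -3.1] w 0.0129
[-1.97664679  0.25878558 -2.45719847]
0.11 t 40.88 pos [0.4712 0.2162 0.1746] F [-0.2 -0.2 -4.6] w 0.0127
[-2.75091458 -0.25769738 -3.68820707]
 t 41.7 pos [0.4255 0.2206 0.2398] F [ 0.9 -0.  -3.4] w 0.0125
```

View pics/side3.png

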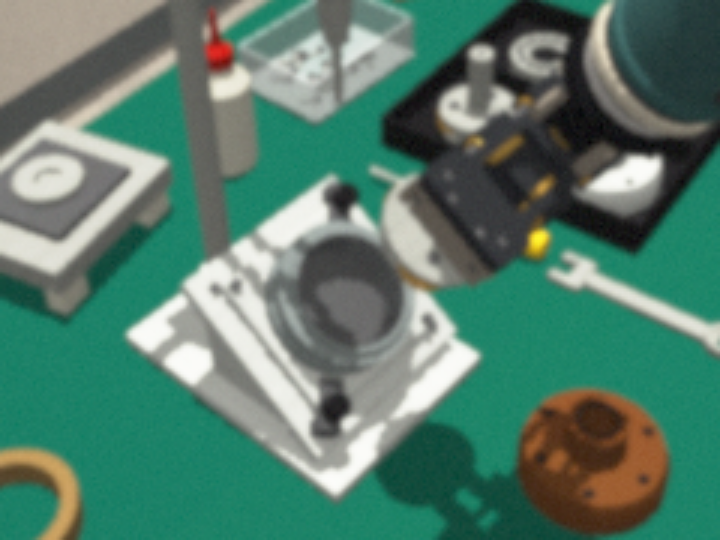

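```bash
sed -i 's/np.arange(6,-6,-.5)/np.r_[11:4:-1,4:-6:-.5]/' h.py; python3 - <<'E'
from h import *
env.movel(H0+.22*A,RA,rate=.15); env.reach(VIA,RD)
c=pocket(-.069,-.069); env.reach(c+ez*.16,RD); env.pause(.3); st()
for n in ("scene","side"):
    p,d=viewer.read_camera(n); P=cloud(n,d); q=P.reshape(-1,3)
    m=(np.hypot(*(q[:,:2]-c[:2]).T)<.055)&(q[:,2]>.08)&(q[:,2]<.158)
    w=q[m]; print(n,m.sum(),np.percentile(w[:,2],[1,3,10,50,90]))
    top=w[(w[:,2]>.125)&(w[:,2]<.15)]; 
    h,e=np.histogram(w[:,2],bins=np.arange(.08,.16,.003)); print([(round(float(a),3),int(b)) for a,b in zip(e,h)])
    vv,uu=np.where(m.reshape(d.shape)); print(uu.min(),uu.max(),vv.min(),vv.max())
    y0,x0=max(0,int(vv.mean())-60),max(0,int(uu.mean())-80); cv2.imwrite(f"pics/in_{n}.png",cv2.resize(p[y0:y0+120,x0:x0+160,::-1],(400,300)))
cv2.imwrite("pics/in.png",np.hstack([cv2.imread(f"pics/in_{n}.png") for n in ("scene","side")]))
E
```

```text
t 44.51 pos [ 0.471  -0.261   0.1607] F [-0.9 -0.5 -4.4] w 0.0125
scene 542 [0.12079743 0.122906   0.1307183  0.14159934 0.14444625]
[(0.08, 0), (0.083, 0), (0.086, 0), (0.089, 0), (0.092, 0), (0.095, 0), (0.098, 0), (0.101, 0), (0.104, 0), (0.107, 0), (0.11, 0), (0.113, 0), (0.116, 0), (0.119, 11), (0.122, 23), (0.125, 12), (0.128, 10), (0.131, 8), (0.134, 13), (0.137, 60), (0.14, 266), (0.143, 124), (0.146, 10), (0.149, 2), (0.152, 3), (0.155, 0)]
105 137 258 283
side 424 [0.11783349 0.11945077 0.12311546 0.1390638  0.1416156 ]
[(0.08, 0), (0.083, 0), (0.086, 0), (0.089, 0), (0.092, 0), (0.095, 0), (0.098, 0), (0.101, 0), (0.104, 0), (0.107, 0), (0.11, 0), (0.113, 1), (0.116, 8), (0.119, 22), (0.122, 28), (0.125, 22), (0.128, 12), (0.131, 8), (0.134, 29), (0.137, 161), (0.14, 110), (0.143, 5), (0.146, 6), (0.149, 5), (0.152, 3), (0.155, 4)]
332 361 142 160
```

View pics/in.png

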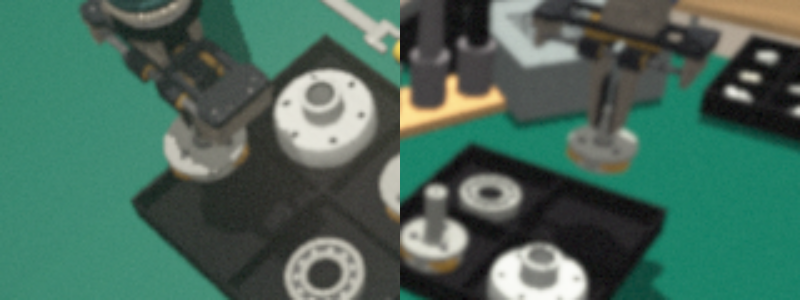

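The input stage hangs level, with its underside about 42 mm below the TCP, above the empty (-69,-69) pocket. Lowering it now.

```bash
python3 - <<'E'
s=open('h.py').read()
s=s.replace("    env.movel(H0+.22*A,RA,rate=.15); env.reach(VIA,RD)\n","    if via: env.movel(H0+.22*A,RA,rate=.15); env.reach(VIA,RD)\n").replace("def to_pocket(x,y,h):","def to_pocket(x,y,h,via=True):").replace("    env.reach(up,RD); st","    if via: env.reach(up,RD)\n    st")
open('h.py','w').write(s)
E
python3 - <<'E'
from h import *
to_pocket(-.069,-.069,.041,via=False)
leave(-.069,-.069); st("up")
P,p=look("w6"); c=pocket(-.069,-.069)
for lo,hi,r in ((.02,.03,.05),(.062,.08,.03)):
    m=(P[:,2]>lo)&(P[:,2]<hi)&(np.hypot(*(P[:,:2]-c[:2]).T)<r); print(lo,m.sum(),cv2.minEnclosingCircle((P[m][:,:2]-c[:2]).astype(np.float32)),np.median(P[m],0)[2])
env.reach(np.array([.45,-.05,.33]),RD); st("clear")
p,d=viewer.read_camera("scene"); cv2.imwrite("pics/fin.png",cv2.resize(p[:,:,::-1],(720,540)))
E
```

```text
via t 44.61 pos [ 0.4707 -0.2613  0.1604] F [-0.8 -0.2 -3.6] w 0.0126
above t 44.61 pos [ 0.4707 -0.2613  0.1604] F [-0.8 -0.2 -3.6] w 0.0126
near t 45.98 pos [ 0.4709 -0.2617  0.0586] F [ 0.2 -0.8 -2.7] w 0.0126
contact k=-0.5 df=8.3 t 50.23 pos [ 0.4707 -0.2616  0.0461] F [-2.  -0.   5.6] w 0.0128
released t 51.54 pos [ 0.4705 -0.2615  0.0455] F [-1.   0.3  0.4] w 0.0918
up t 52.57 pos [ 0.4698 -0.2612  0.2189] F [-0.   0.3  0.1] w 0.0917
0.02 2703 ((-0.0013525387039408088, -0.0017590911593288183), 0.03914598748087883) 0.027405394057671895
0.062 99 ((-0.0009819504339247942, -0.0015292261959984899), 0.005904626101255417) 0.0712436375530835
clear t 53.57 pos [ 0.4498 -0.0513  0.3291] F [ 0.2 -1.   0.8] w 0.0917
```

View pics/fin.png

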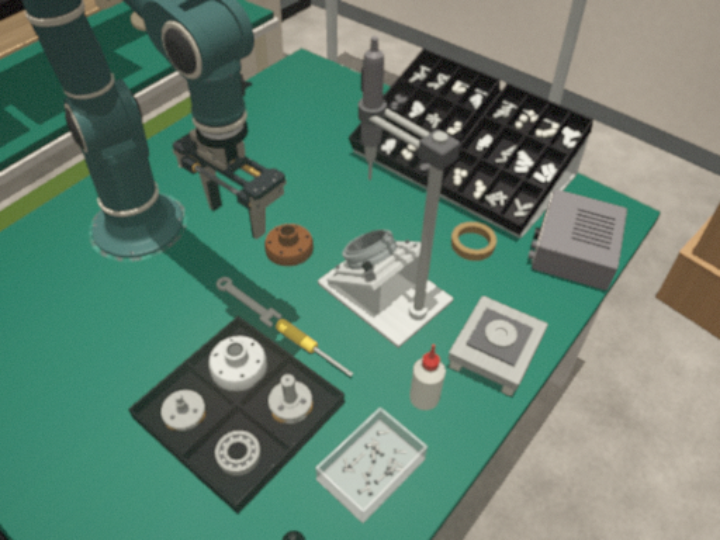

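All three parts stand upright in the tray: cover (237,360), output stage (290,400) and input stage (183,408). The bearing is in its own pocket at (238,452), the housing is empty, and the other things haven't moved.

```bash
python3 -c "
from station import workorder
print(workorder.finish_job())"
```

```text
the job is handed in; nothing more can be done
None
```

The gearhead is stripped and the job is handed in at about 54 s of the 70 s limit. I drew off the front cover, then the output stage, then the input stage, each along the leaning axis. Each stands upright and released in its own tray pocket.

**Checks that passed:**
- **Seating:** wrist depth put the boss top at 63 mm, the shaft top at 97 mm and the journal top at 71 mm. Those match parts sitting on the tray floor, each within about 2 mm of its pocket centre.
- **Order:** pictures after each draw showed the parts below still home.
- **Surroundings:** the last picture shows the bearing in its pocket, the brown look-alike and other things where they were, and the arm clear. I didn't measure the gap to the parked electric screwdriver, but no reading or picture suggested a touch.

**Checks that disagreed or were less clean:**
- **Camera mismatch:** the side and wrist cameras differed by about 3.5 mm sideways on the housing. I trusted the wrist camera, and the sideways force at each grasp stayed around 1 N.
- **Set-down force:** the cover and input stage touched down with about 8 N, against about 2 N for the output stage.
- **Input stage grip:** the opening read 15 mm at the light grip and 12.5 mm once lifted. The part may have shifted slightly in the gripper, but it hung level before I lowered it.

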